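# Shift the plate rack along its rail to the red mark and clamp it again

### The arm

A 7-joint arm with a two-finger parallel gripper is mounted at the origin on the work surface. World frame = base frame: x ahead of the robot, y to its left, z up, the work surface at z = 0. Lengths are in m, angles in rad, forces in N, time in s.
With the tool pointing down it reaches from about 0.35 to 0.9 m from the base axis. Payload 8.1 kg.
Tool frame: the origin (TCP) lies at the centre of the arm's flange, where the gripper is bolted on; the fingertips stand 178 mm ahead of it and the grasp point (between the pads) lies 159 mm ahead of it; x points along the fingers, z is the direction in which the jaws open and shut, and the axes are right-handed (so a half turn about x gives the same grasp; the last joint's range is limited). The gripper opens to 92 mm and grips with 3 to 60 N. Pads are 19 mm wide; open, the fingers measure 130 mm over their backs; the gripper's body (75 mm by 190 mm) begins 47 mm behind the grasp point.
Start: joints at [1.163, 0.434, 0.025, 1.573, -0.012, 1.134, -0.075], TCP at [0.188, -0.596, 0.405] pointing down, gripper open.
Joint ranges: [-2.62, 2.62], [-0.44, 2.09], [-1.27, 1.32], [0.08, 2.57], [-1.32, 4.46], [0.12, 2], [-2.74, 2.74]. Speed limits (rad/s): [2.22, 2.22, 3.01, 3.01, 3.14, 3.14, 3.14].

### API

Orientations are given as a rotation vector (axis times angle).
In Python, from cell import arm, get_image, search_frame, pinpoint gives the robot as it stands.
- The arm moves only by the tool arm_command, never from a script. Its argument "motion" is a list of rows, each a list of 7 numbers: the finger opening in mm, from 0 to 91.8, then the shift along the tool's x, y, z in mm, then the turn, a rotation vector about the tool's x, y, z in degrees. In form: [[fingers, x, y, z, ax, ay, az], ...]. A call has 1 to 5 rows; each row shifts and turns the commanded pose from where the row before left it, along the tool's axes as they then stand; what a row does not reach is not made up. A row lasts 1/8 s, in which the tool goes at most 62.5 mm and 10.7 degrees, less where a joint would pass 70% of its speed; a pose out of reach is approached as far as the arm can. A call with a gripper value outside its range is refused whole. The fingers move at their own pace and stop on an object; "newtons" is the grip in N (left out, the last holds). Time passes only in rows, so rows that do not move let the fingers close. It gives the time, the measured TCP pose, the force and the opening at its end, in the units of the state.
- arm.observe(): the state, without advancing time (a new reading comes with each control period).
- get_image(name): name is "scene" or "top" or "wrist"; returns a dict with "frame" (480x640x3 uint8, red, green, blue), "range_z" (480x640 float32, m along the optical axis (not along the pixel's ray), 0 where there is no reading), "K" (3x3 intrinsics, pixels), "distortion" ([k1, k2, p1, p2, k3] as OpenCV has them; the pictures are not rectified), "origin" and "rotation" of the camera in the world; the wrist camera has in their place "tool_from_camera" (4x4, takes a point from camera to tool coordinates, whose origin is the TCP and whose axes are the tool frame's). Camera axes: x right, y down, z forward; pixel columns grow to the right and rows downward; lengths in m; the calibration is good to about 2 mm. A picture is of the moment at which its call begins: read the wrist's pose just before it.
- arm.sign_off(): hands the job in, once; it reports no verdict.
Trained networks look in the newest picture that a camera, given by its name, has taken for a name from the list of things; names that differ only in an ending like _2 or _b are one class to them, and where a whole thing is asked for, a point or a joint stands for the part that bears it (a point fixed in the world has none). Each returns a list of dicts, best first, with "p" (0 to 1); they miss things now and then, are a little off and sometimes report something else, mostly with a low value. They report only what shows in the picture. A call takes as long as a camera call.
- search_frame(camera, target): "point" ([x, y, z] in m, in world coordinates, good to about 4 mm: the middle of the surface that is visible of it).
- pinpoint(camera, target): "point" ([x, y, z] in m, in world coordinates, good to about 4 mm: a listed point, or the origin of a listed thing).
The state is a dict: "clock": time; "joints": joint angles; "dq": joint speeds; "joint_efforts": joint torques, N m; "position": TCP position; "ee_rot": TCP orientation; "force": force on the tool from outside, world axes, zero at the start; "ft_torque": the same for the moment, N m; "width": opening from 0.0 (shut) to 1.0 (fully open).
Only numpy, scipy, OpenCV 4.12 (cv2) and the standard library are available. Lean on these libraries where they do the work, as an engineer would, in place of code of your own. Each camera call takes 0.05 s, during which the arm holds its last target. There are 200 camera calls.

### The job

Free the red clamp lever of the orange plate rack, slide the rack along its rail until its black pointer stands at the red clip (not the blue one), then swing the lever clockwise until the rack is firmly clamped there: about 8 to 9 newtons at the lever's knob, never forcing it past 11. Do not shift the cup and saucer or the rolling pin, and let go of everything at the end.

Things in the scene. Friction and masses are not known exactly. Their poses are not given: they have to be found in the camera images.
- rail: Fixed aluminium rail bed, 70 x 400 x 20 mm (x, y, z), on the counter. Origin under its centre; the rack slides along its y axis; x points away from the robot. A white scale bar 8 mm high runs parallel, middle at x = 145 mm; the marking clips sit on it.
- rack (a joint): Orange plate rack on the rail: its position along the rail's +y, m, 0 at mid-rail, stops at +-0.125. Unclamped it needs about 8 N to move and stays where it is left. Saddle 90 x 100 mm over the rail, top 38 mm above the counter; behind it a tray with prongs up to 89 mm high.
- wall_left (a point): Middle of the outer face of the rack's orange side wall on the +y side, a flat face square to the slide: 110 mm long in rail x, 58 mm high (36 to 94 mm above the counter). Push here to slide the rack to -y. Over the rail beside it nothing stands higher than 25 mm.
- wall_right (a point): The same on the -y side; push here to slide the rack to +y.
- pointer (a point): Tip of the rack's black pointer, 3 mm wide, just above the white scale bar, on the far side of the rack (137 mm beyond the rail's centre line).
- mark: Red clip fixed on the scale bar, 18 x 8 x 22 mm, 8 mm wide along the rail; origin under the middle of the side that faces the robot; axes as the rail's. This is the target: the pointer stands within the clip's width when its y in this frame is near 0. It is either left or right of the rack.
- oldmark: Blue clip of the same size on the other half of the scale bar: an old setting, ignore it.
- hub (a point): On the vertical axis of the clamp lever, at the height of the lever's arm (61 mm above the counter), on the rack, 22 mm on the robot's side of the rail's centre line. It moves with the rack.
- lever_tip (a point): Middle of the red lever's arm 90 mm out from the hub, 61 mm above the counter: push here (nearer the hub drags the free rack along). The arm is a 105 x 14 x 14 mm bar, 54 to 68 mm above the counter, with a round knob of 20 mm diameter 100 mm out (49 to 73 mm high); it stands out towards the robot over free counter.
- lever (a joint): Angle of the clamp lever, rad: 0 as clamped at the start, grows counter-clockwise seen from above as the clamp opens. At 0 the arm points along the rail's -x turned 0.4 rad clockwise (towards +y). Stops at -1.15 and 1.2. Free, it turns against 3 to 5 N at lever_tip and stays where it is left. Open it to 1.0 or more to clear the rail everywhere.
- foot: The clamp's foot, hidden under the hub, screwed down on the rail by the lever. The rail is uneven: turned clockwise the foot bites at some angle between 0.65 and -0.25 rad, different at each place and only felt; from there the push at lever_tip rises from some 4 N over about 25 mm of travel. 8 to 9 N is tight, over 11 N is forcing it.
- saucer: White saucer, 140 mm across, 14 mm high, loose; origin under its centre. Leave it alone.
- cup: White teacup standing on the saucer, 84 mm across, 62 mm high; origin under its centre. Leave it alone.
- pin: Wooden rolling pin, 380 mm long, 48 mm thick, lying to the right of the rail; origin under its middle, long along its y. Leave it alone.

How it is judged:
By the outcome, as a careful person would: the job done as asked, in the order asked, and still so for the second after the job is handed in, with the robot touching nothing.
It also fails if it takes over 72 s, if anything falls off the work surface, if the arm or the gripper's body presses on something with over 40 N, if the wrist force passes 120 N, or if a joint passes its speed limit or range.

## Working session

There is one attempt and no reset: what is moved stays moved. The work goes in short steps, Python scripts to look and compute and a tool call to move; the robot and the scene stay as the last step left them, time stands still between calls to the robot, and variables do not carry over. Pictures are saved under pics/ and viewed, about 8 in all and at most 12, crops included, and the job is handed in when it is done.

Besides the shell and the picture viewer there is one more tool, called after "Emit:" by a JSON object that holds its "method" and its "body". arm_command: Moves the arm, as the interface text tells. Its arguments: {"type":"object","properties":{"motion":{"type":"array"},"newtons":{"type":"number"}},"required":["motion"]}

```bash
mkdir -p pics; ls; python3 - <<'E'
from cell import arm,get_image,search_frame,pinpoint
import cv2,numpy as np
s=arm.observe(); print({k:np.round(v,3) for k,v in s.items()})
ims={}
for c in ("scene","top"):
    d=get_image(c); cv2.imwrite(f"pics/{c}0.png",d["frame"][:,:,::-1]); print(c,d["origin"],d["K"].tolist())
    for t in ("rail","wall_left","wall_right","pointer","mark","oldmark","hub","lever_tip","saucer","cup","pin"):
        r=pinpoint(c,t)
        print(c,t,[(np.round(a["point"],3).tolist(),round(a["p"],2)) for a in r[:2]])
E
```

```text
pics
{'clock': np.float64(0.0), 'joints': array([ 1.163,  0.435,  0.025,  1.574, -0.012,  1.134, -0.075]), 'dq': array([ 0.   , -0.001, -0.   , -0.002, -0.   ,  0.   ,  0.   ]), 'joint_efforts': array([-0.0000e+00, -6.6785e+01,  9.8500e-01, -3.1445e+01, -6.1000e-02,
        4.3000e-02,  0.0000e+00]), 'position': array([ 0.187, -0.596,  0.404]), 'ee_rot': array([ 0.983,  1.339, -0.981]), 'force': array([ 0.273, -0.389,  0.887]), 'ft_torque': array([-0.052,  0.018,  0.003]), 'width': np.float64(1.0)}
scene [ 0.93037006 -0.52171695  1.02927679] [[543.6904698657133, 0.0, 328.9094119212275], [0.0, 543.6904698657133, 250.92849947145854], [0.0, 0.0, 1.0]]
scene rail [([0.568, 0.068, 0.0], 0.83)]
scene wall_left [([0.643, 0.115, 0.067], 0.55)]
scene wall_right [([0.635, 0.015, 0.067], 0.61)]
scene pointer [([0.709, 0.054, 0.014], 0.65)]
scene mark [([0.706, -0.054, 0.009], 0.52)]
scene oldmark [([0.529, 0.415, 0.013], 0.59), ([0.726, 0.118, 0.007], 0.43)]
scene hub [([0.545, 0.074, 0.061], 0.96)]
scene lever_tip [([0.471, 0.113, 0.063], 0.65)]
scene saucer [([0.536, 0.415, -0.0], 0.7)]
scene cup [([0.532, 0.418, 0.013], 0.78)]
scene pin [([0.542, -0.4, -0.004], 0.56)]
top [ 2.98599854e-01 -9.29862336e-04  1.44158988e+00] [[522.9649503330913, 0.0, 320.3738644871116], [0.0, 522.9649503330913, 242.77501796032342], [0.0, 0.0, 1.0]]
top rail [([0.572, 0.071, -0.004], 0.94)]
top wall_left [([0.644, 0.112, 0.065], 0.94), ([0.73, 0.122, 0.01], 0.63)]
top wall_right [([0.628, 0.012, 0.068], 0.75)]
top pointer [([0.706, 0.055, 0.011], 0.74)]
top mark [([0.708, -0.058, 0.004], 0.38), ([0.641, 0.114, 0.063], 0.16)]
top oldmark [([0.729, 0.123, 0.013], 0.43)]
top hub [([0.548, 0.071, 0.06], 0.76), ([0.575, 0.07, -0.006], 0.36)]
top lever_tip [([0.471, 0.116, 0.062], 0.86)]
top saucer [([0.531, 0.411, -0.002], 0.81)]
top cup [([0.538, 0.414, 0.017], 0.78)]
top pin [([0.544, -0.395, 0.004], 0.7)]
```

View pics/top0.png

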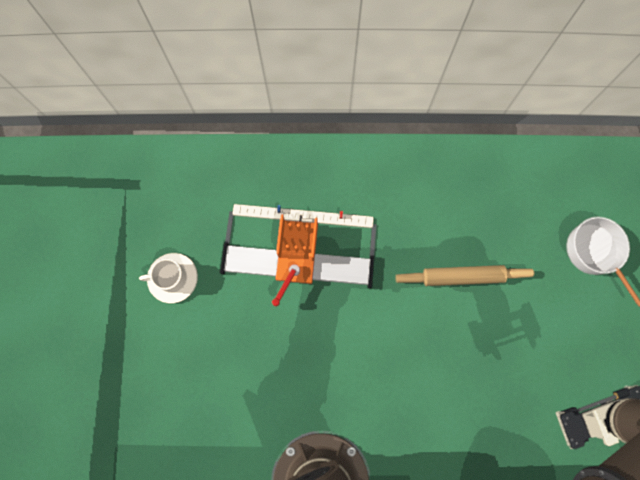

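View pics/scene0.png

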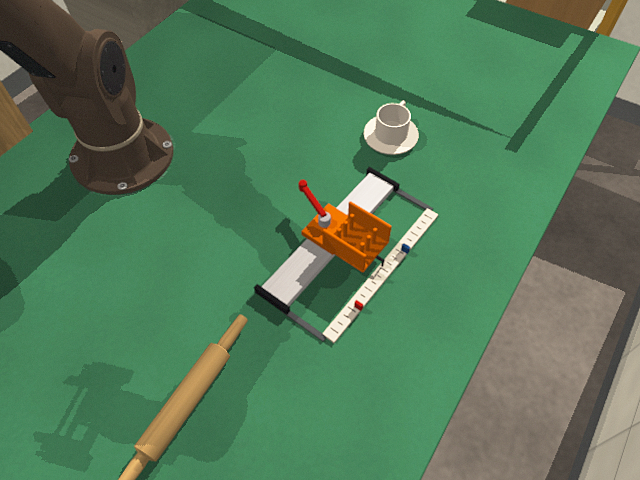

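```bash
cat > h.py <<'E'
from cell import arm,get_image,search_frame,pinpoint
import cv2,numpy as np
from scipy.spatial.transform import Rotation as R
def shot(c):
    s=arm.observe(); d=get_image(c)
    if c=="wrist":
        T=np.eye(4);T[:3,:3]=R.from_rotvec(s["ee_rot"]).as_matrix();T[:3,3]=s["position"];T=T@d["tool_from_camera"]
        d["rotation"],d["origin"]=T[:3,:3],T[:3,3]
    h,w=d["range_z"].shape;uv=np.mgrid[0:h,0:w][::-1].reshape(2,-1).T.astype(float)
    n=cv2.undistortPoints(uv[:,None],d["K"],np.array(d["distortion"]))[:,0]
    d["ray"]=(np.c_[n,np.ones(len(n))]@np.array(d["rotation"]).T).reshape(h,w,3)
    d["xyz"]=d["ray"]*d["range_z"][...,None]+d["origin"]
    d["hsv"]=cv2.cvtColor(d["frame"],cv2.COLOR_RGB2HSV)
    return d
def pix(d,P):
    Rm=np.array(d["rotation"])
    return cv2.projectPoints(np.atleast_2d(P).astype(float),cv2.Rodrigues(Rm.T)[0],-Rm.T@d["origin"],d["K"],np.array(d["distortion"]))[0][:,0]
def masks(d):
    h,s,v=[d["hsv"][...,i].astype(int) for i in range(3)]
    return dict(red=((h<5)|(h>174))&(s>160)&(v>70),blue=(h>100)&(h<130)&(s>100),white=(s<40)&(v>150),orange=(h>=6)&(h<18)&(s>180),black=v<45)
E
python3 - <<'E'
from h import *
for c in ("top","scene"):
    d=shot(c);m=masks(d);X=d["xyz"];near=(abs(X[...,0]-.6)<.16)&(abs(X[...,1]-.07)<.24)&(d["range_z"]>0)
    print(c)
    w=m["white"]&near&(abs(X[...,2]-.02)<.006)&(X[...,0]<.64)
    (cx,cy),sz,a=cv2.minAreaRect(X[w][:,:2].astype(np.float32)*1000);print("rail",cx,cy,sz,a,np.median(X[w][:,2]))
    for k in ("red","blue","orange"):
        n,l,st,ce=cv2.connectedComponentsWithStats((m[k]&near).astype(np.uint8))
        for i in range(1,n):
            if st[i,4]>8:
                P=X[l==i];print(k,st[i],ce[i].round(1),"mean",P.mean(0).round(4),"min",P.min(0).round(3),"max",P.max(0).round(3))
E
```

```text
Traceback (most recent call last):
  File "h.py", line 11, in shot
    d["ray"]=(np.c_[n,np.ones(len(n))]@np.array(d["rotation"]).T).reshape(h,w,3)
             ~~~~~~~~~~~~~~~~~~~~~~~~~~~~~~~~~~~~~~~~~~~~~~~~~~~~~~~~~~~~^^^^^^^
ValueError: cannot reshape array of size 307200 into shape (480,640,3)
```

```bash
python3 - <<'E'
import re
s=open('h.py').read()
s=s.replace('''    h,w=d["range_z"].shape;''','''    r=np.array(d["rotation"],float)
    d["rotation"]=r if r.shape==(3,3) else R.from_quat(r).as_matrix() if r.size==4 else R.from_rotvec(r).as_matrix()
    h,w=d["range_z"].shape;''')
open('h.py','w').write(s)
E
cat > m.py <<'E'
from h import *
import sys
def report(c):
    d=shot(c);m=masks(d);X=d["xyz"];near=(abs(X[...,0]-.6)<.16)&(abs(X[...,1]-.07)<.24)&(d["range_z"]>0)
    print(c)
    w=m["white"]&near&(abs(X[...,2]-.02)<.006)&(X[...,0]<.64)
    (cx,cy),sz,a=cv2.minAreaRect(X[w][:,:2].astype(np.float32)*1000);print("rail",cx,cy,sz,a,np.median(X[w][:,2]))
    for k in ("red","blue","orange"):
        n,l,st,ce=cv2.connectedComponentsWithStats((m[k]&near).astype(np.uint8))
        for i in range(1,n):
            if st[i,4]>8:
                P=X[l==i];print(k,st[i],ce[i].round(1),"mean",P.mean(0).round(4),"min",P.min(0).round(3),"max",P.max(0).round(3))
    return d
if __name__=="__main__":
    for c in sys.argv[1:]: report(c)
E
python3 m.py top scene; python3 -c "
from cell import *;d=get_image('top');print(d['rotation']);d=get_image('wrist');print(d['tool_from_camera'])"
```

```text
top
rail 572.2147827148438 68.18728637695312 (398.4407653808594, 71.32901763916016) 84.73341369628906 0.02057698168831945
red [340 211   2   7  12] [340.6 214.2] mean [ 0.7136 -0.054   0.0289] min [ 0.706 -0.055  0.025] max [ 0.722 -0.052  0.034]
red [272 270  23  36 181] [283.1 288.1] mean [0.4983 0.101  0.0696] min [0.454 0.073 0.061] max [0.547 0.129 0.078]
blue [278 206   2   6  12] [278.5 208.5] mean [0.7301 0.121  0.0292] min [0.724 0.119 0.022] max [0.737 0.123 0.035]
orange [ 276  216   41   67 2001] [296.2 249.1] mean [0.6087 0.0686 0.0478] min [0.517 0.014 0.026] max [0.692 0.123 0.103]
scene
rail 571.0013427734375 66.81832885742188 (398.07666015625, 71.34424591064453) 84.5412826538086 0.020928134385959307
red [299 180  27  37 264] [311.  197.3] mean [0.4998 0.0981 0.069 ] min [0.455 0.069 0.054] max [0.55  0.128 0.077]
red [355 301   8   9  52] [358.3 305. ] mean [ 0.7153 -0.0572  0.0246] min [ 0.706 -0.061  0.002] max [ 0.722 -0.047  0.035]
blue [402 244   8   9  49] [405.1 248. ] mean [0.7321 0.1178 0.0245] min [0.724 0.113 0.012] max [0.74  0.124 0.034]
orange [ 302  202   89   70 3408] [350.5 235.1] mean [0.6223 0.065  0.0562] min [ 0.519  0.009 -0.003] max [0.694 0.161 0.099]
[-2.09882849  2.09703558 -0.24084184]
[[ 5.90084943e-06 -3.02733359e-01  9.53075292e-01  1.88221765e-02]
 [ 1.91217805e-03 -9.53073547e-01 -3.02732817e-01  8.17822418e-02]
 [ 9.99998172e-01  1.82423603e-03  5.73256141e-04  6.40605111e-05]
 [ 0.00000000e+00  0.00000000e+00  0.00000000e+00  1.00000000e+00]]
```

```bash
python3 - <<'E'
from h import *
s=arm.observe();print(R.from_rotvec(s["ee_rot"]).as_matrix().round(3))
d=shot("wrist");cv2.imwrite("pics/w0.png",d["frame"][:,:,::-1])
E
```

```text
[[-0.     0.954  0.3  ]
 [-0.     0.3   -0.954]
 [-1.    -0.     0.   ]]
```

View pics/w0.png

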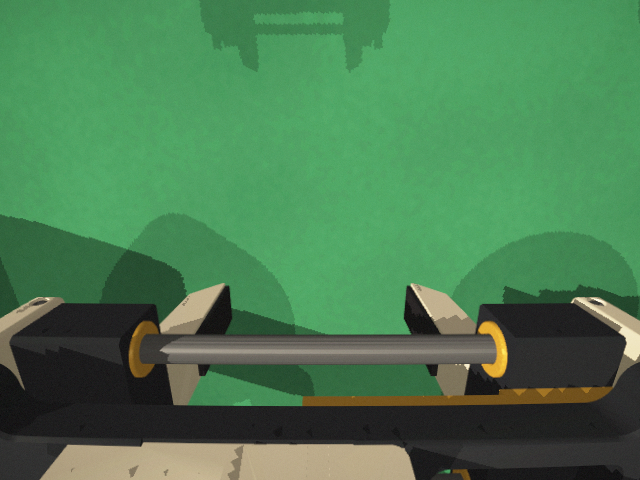

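Emit:
{"method": "arm_command", "body": {"motion": [[0,0,36,-45,0,0,0],[0,0,36,-45,0,0,0],[0,0,36,-45,0,0,0],[0,0,36,-45,0,0,0],[0,0,36,-45,0,0,0]], "newtons": 30}}

```text
clock: 2.12
position: [0.2922, -0.3258, 0.405]
ee_rot: [0.982, 1.337, -0.982]
force: [0.7, -0.7, 0.2]
width: 0.507
```

Emit:
{"method": "arm_command", "body": {"motion": [[0,0,36,-45,0,0,0],[0,0,36,-45,0,0,0],[0,0,36,-45,0,0,0],[0,0,36,-45,0,0,0],[0,0,36,-45,0,0,0]]}}

```text
clock: 2.75
position: [0.3963, -0.0571, 0.4052]
ee_rot: [0.982, 1.337, -0.982]
force: [1.2, -1.0, -0.0]
width: 0.007
```

Emit:
{"method": "arm_command", "body": {"motion": [[0,0,36,-45,0,0,0],[0,0,36,-45,0,0,0],[0,0,36,-45,0,0,0],[0,0,36,-45,0,0,0],[0,0,0,0,0,0,0]]}}

```text
clock: 3.38
position: [0.4797, 0.1605, 0.4048]
ee_rot: [0.98, 1.342, -0.975]
force: [-0.1, -0.1, 0.6]
width: 0.004
```

Emit:
{"method": "arm_command", "body": {"motion": [[0,0,0,0,-10,0,0],[0,0,0,0,-10,0,0],[0,0,0,0,-10,0,0],[0,0,0,0,-10,0,0],[0,0,0,0,-4,0,0]]}}

```text
clock: 4.0
position: [0.4793, 0.155, 0.4047]
ee_rot: [0.388, 1.536, -0.389]
force: [0.5, -0.6, 0.6]
width: 0.004
```

```bash
cat >> h.py <<'E'
def st(hub=None):
    s=arm.observe();M=R.from_rotvec(s["ee_rot"]).as_matrix();p=s["position"];F=np.array(s["force"]);T=np.array(s["ft_torque"])
    print("t",round(s["clock"],2),"p",p.round(4),"z-az",round(np.degrees(np.arctan2(M[1,2],M[0,2])),1),"down",M[:,0].round(3),"F",F.round(2),"Ftool",(M.T@F).round(2),"T",T.round(3),"w",round(float(s["width"]),3),"q",np.round(s["joints"],2))
    return s,M
def to(P,M,p): print("shift mm",(M.T@(np.array(P)-p)*1000).round(1))
E
python3 - <<'E'
from h import *
s,M=st(); to([.4775,.155,.232],M,s["position"])
d=shot("wrist");cv2.imwrite("pics/w1.png",d["frame"][:,:,::-1])
for t in ("lever_tip","hub","pointer","mark"):
    print(t,[(np.round(a["point"],3).tolist(),round(a["p"],2)) for a in pinpoint("wrist",t)[:2]])
E
```

```text
t 4.0 p [0.4793 0.155  0.4047] z-az -28.4 down [-0.    -0.001 -1.   ] F [ 0.46 -0.56  0.55] Ftool [-0.55 -0.28  0.67] T [-0.032 -0.026 -0.047] w 0.004 q [ 0.14  0.32 -0.7   1.82  0.24  1.08 -1.15]
shift mm [172.7  -0.8  -1.6]
lever_tip [([0.47, 0.113, 0.061], 0.61)]
hub [([0.55, 0.072, 0.058], 0.93)]
pointer [([0.708, 0.061, 0.005], 0.79), ([0.574, 0.067, -0.004], 0.4)]
mark [([0.706, -0.055, 0.004], 0.75)]
```

Emit:
{"method": "arm_command", "body": {"motion": [[0,43,0,0,0,0,0],[0,43,0,-1,0,0,0],[0,43,0,0,0,0,0],[0,43,0,0,0,0,0],[0,0,0,0,0,0,0]]}}

```text
clock: 4.88
position: [0.4773, 0.1558, 0.2306]
ee_rot: [0.388, 1.54, -0.394]
force: [-0.4, -0.4, 1.1]
width: 0.004
```

Emit:
{"method": "arm_command", "body": {"motion": [[0,0,0,0,0,0,0],[0,0,0,0,0,0,0]]}}

```text
clock: 5.12
position: [0.4791, 0.1568, 0.2345]
ee_rot: [0.392, 1.533, -0.39]
force: [0.1, 0.4, -1.1]
width: 0.007
```

```bash
python3 -c "
from h import *
st()"
```

```text
t 5.12 p [0.4791 0.1568 0.2345] z-az -28.6 down [ 0.003  0.001 -1.   ] F [ 0.12  0.42 -1.11] Ftool [ 1.11  0.42 -0.1 ] T [-0.024 -0.064 -0.048] w 0.007 q [ 0.02  0.53 -0.59  2.01  0.45  0.72 -1.35]
```

Emit:
{"method": "arm_command", "body": {"motion": [[0,0,-6,0,0,0,0],[0,0,-6,0,0,0,0],[0,0,-6,0,0,0,0],[0,0,0,0,0,0,0]]}}

```text
clock: 5.62
position: [0.4696, 0.14, 0.2328]
ee_rot: [0.391, 1.535, -0.392]
force: [0.2, 0.2, -0.0]
width: 0.008
```

```bash
python3 -c "
from h import *
st()"
```

```text
t 5.62 p [0.4696 0.14   0.2328] z-az -28.6 down [-0. -0. -1.] F [ 0.19  0.19 -0.04] Ftool [0.04 0.26 0.07] T [-0.045 -0.102  0.056] w 0.008 q [ 0.05  0.52 -0.59  2.04  0.45  0.7  -1.33]
```

Emit:
{"method": "arm_command", "body": {"motion": [[0,0,-5,0,0,0,0],[0,0,-9,-1,-5,0,0],[0,0,-9,-1,-5,0,0],[0,0,-9,-1,-5,0,0],[0,0,-9,-1,-5,0,0]]}}

```text
clock: 6.25
position: [0.4506, 0.1052, 0.2328]
ee_rot: [0.115, 1.568, -0.112]
force: [-0.1, 5.8, -2.5]
width: -0.0
```

```bash
python3 -c "
from h import *
st()
for t in ('lever_tip','hub'):
  for c in ('top','scene'):
    get_image(c);print(t,[(np.round(a['point'],3).tolist(),round(a['p'],2)) for a in pinpoint(c,t)[:2]])"
```

```text
t 6.25 p [0.4506 0.1052 0.2328] z-az -8.3 down [ 0.     0.002 -1.   ] F [-0.14  5.81 -2.45] Ftool [ 2.47  5.72 -0.98] T [ 1.131 -0.004  0.019] w -0.0 q [ 0.19  0.51 -0.7   2.1   0.51  0.7  -0.99]
lever_tip []
lever_tip [([0.46, 0.078, 0.062], 0.66), ([0.646, 0.113, 0.064], 0.24)]
hub [([0.546, 0.074, 0.064], 0.9)]
hub [([0.546, 0.073, 0.063], 0.9)]
```

Emit:
{"method": "arm_command", "body": {"motion": [[0,0,-9,-1,-5,0,0],[0,0,-9,-1,-5,0,0],[0,0,-9,-1,-5,0,0],[0,0,-9,-1,-5,0,0],[0,0,-9,-1,-5,0,0]]}}

```text
clock: 7.28
position: [0.4466, 0.0603, 0.2328]
ee_rot: [-0.227, 1.559, 0.229]
force: [-2.9, 5.0, 1.9]
width: 0.002
```

Emit:
{"method": "arm_command", "body": {"motion": [[0,0,-9,-1,-5,0,0],[0,0,-9,-1,-5,0,0],[0,0,-4,-1,-2,0,0],[0,0,0,0,0,0,0]]}}

```text
clock: 7.78
position: [0.4518, 0.0379, 0.2327]
ee_rot: [-0.389, 1.536, 0.389]
force: [-2.2, 1.8, 0.8]
width: 0.008
```

```bash
cat > lev.py <<'E'
from h import *
st()
for c in ('top','scene'):
    d=shot(c);m=masks(d);X=d["xyz"]
    k=m["red"]&(X[...,0]<.68)&(X[...,0]>.3)&(abs(X[...,1])<.3)&(X[...,2]>.05)
    P=X[k]
    for t in ('lever_tip','hub','pointer','mark','wall_left'):
        r=pinpoint(c,t)
        print(c,t,[(np.round(a['point'],4).tolist(),round(a['p'],2)) for a in r[:1]])
    if len(P): print("red",len(P),P.min(0).round(3),P.max(0).round(3),"axis az",np.degrees(np.arctan2(*cv2.fitLine(P[:,:2].astype(np.float32),cv2.DIST_HUBER,0,.01,.01).ravel()[[1,0]])).round(1))
E
python3 lev.py
```

```text
t 7.78 p [0.4518 0.0379 0.2327] z-az 28.4 down [-0.  0. -1.] F [-2.23  1.79  0.84] Ftool [-0.84  2.63 -1.11] T [0.315 0.164 0.008] w 0.008 q [ 0.45  0.56 -0.86  2.12  0.63  0.75 -0.33]
top lever_tip []
top hub [([0.5447, 0.0759, 0.0596], 0.57)]
top pointer [([0.7074, 0.0542, 0.0082], 0.95)]
top mark [([0.7273, 0.1231, 0.0119], 0.64)]
top wall_left [([0.643, 0.1138, 0.0659], 0.61)]
scene lever_tip [([0.4736, 0.0232, 0.0633], 0.66)]
scene hub [([0.5468, 0.0716, 0.062], 0.65)]
scene pointer [([0.7103, 0.0549, 0.0141], 0.77)]
scene mark [([0.7039, -0.0578, 0.0061], 0.51)]
scene wall_left [([0.641, 0.1124, 0.066], 0.93)]
red 341 [0.455 0.012 0.051] [0.551 0.076 0.079] axis az 30.8
```

Emit:
{"method": "arm_command", "body": {"motion": [[0,0,-6,-1,-3,0,0],[0,0,0,0,0,0,0],[0,0,25,0,0,0,0],[0,-50,10,0,0,0,0],[0,-50,0,0,0,0,0]]}}

```text
clock: 9.0
position: [0.4352, 0.0624, 0.3338]
ee_rot: [-0.43, 1.529, 0.431]
force: [1.5, -0.4, 0.4]
width: 0.007
```

Emit:
{"method": "arm_command", "body": {"motion": [[0,0,0,0,10,0,0],[0,0,0,0,10,0,0],[0,0,0,0,10,0,0],[0,0,0,0,7,0,0],[0,0,0,0,0,0,0]]}}

```text
clock: 9.62
position: [0.4357, 0.0617, 0.3329]
ee_rot: [0.076, 1.569, -0.077]
force: [-0.8, 0.5, 0.9]
width: 0.004
```

```bash
python3 lev.py; python3 -c "
from h import *
s,M=st();to([.625,.155,.228],M,s['position'])"
```

```text
t 9.62 p [0.4357 0.0617 0.3329] z-az -5.6 down [ 0.001 -0.001 -1.   ] F [-0.83  0.45  0.88] Ftool [-0.88  0.37 -0.87] T [-0.011 -0.083 -0.049] w 0.004 q [ 0.45  0.35 -0.87  2.04  0.34  0.9  -0.71]
top lever_tip []
top hub [([0.5482, 0.0745, 0.0608], 0.59)]
top pointer [([0.7053, 0.0537, 0.0077], 0.68)]
top mark [([0.7066, -0.0567, 0.006], 0.58)]
top wall_left [([0.6298, 0.0097, 0.0668], 0.18)]
scene lever_tip [([0.4774, 0.0184, 0.064], 0.55)]
scene hub [([0.5463, 0.0721, 0.0583], 0.91)]
scene pointer [([0.7106, 0.0552, 0.0125], 0.88)]
scene mark [([0.7042, -0.0566, 0.0072], 0.51)]
scene wall_left [([0.6421, 0.1133, 0.0667], 0.59)]
red 347 [0.46  0.007 0.052] [0.55  0.075 0.078] axis az 34.6
t 10.22 p [0.4356 0.0619 0.3327] z-az -5.5 down [ 0.  0. -1.] F [ 0.15  0.1  -0.04] Ftool [0.04 0.12 0.14] T [-0.026 -0.128 -0.068] w 0.009 q [ 0.45  0.35 -0.87  2.04  0.34  0.9  -0.71]
shift mm [104.7 111.  179.5]
```

Emit:
{"method": "arm_command", "body": {"motion": [[0,0,28,45,0,0,0],[0,0,28,45,0,0,0],[0,0,28,45,0,0,0],[0,0,27,45,0,0,0],[0,0,0,0,0,0,0]]}}

```text
clock: 10.85
position: [0.6277, 0.1567, 0.3318]
ee_rot: [0.077, 1.569, -0.074]
force: [-0.1, 0.2, 0.1]
width: 0.004
```

Emit:
{"method": "arm_command", "body": {"motion": [[0,40,0,0,0,0,0],[0,40,0,0,0,0,0],[0,25,0,0,0,0,0],[0,0,0,0,0,0,0],[0,0,0,0,0,0,0]]}}

```text
clock: 11.48
position: [0.6256, 0.1551, 0.2289]
ee_rot: [0.076, 1.568, -0.076]
force: [-0.2, -0.6, 0.3]
width: 0.008
```

Emit:
{"method": "arm_command", "body": {"motion": [[0,0,-8,0,0,0,0],[0,0,-8,0,0,0,0],[0,0,-8,0,0,0,0],[0,0,-6,0,0,0,0],[0,0,-5,0,0,0,0]]}}

```text
clock: 12.1
position: [0.6223, 0.1217, 0.228]
ee_rot: [0.078, 1.568, -0.072]
force: [3.5, 7.5, -4.9]
width: 0.005
```

Emit:
{"method": "arm_command", "body": {"motion": [[0,0,-5,0,0,0,0],[0,0,-5,0,0,0,0],[0,0,-5,0,0,0,0]]}}

```text
clock: 12.48
position: [0.6209, 0.1072, 0.228]
ee_rot: [0.078, 1.568, -0.071]
force: [3.9, 8.0, -4.4]
width: 0.004
```

```bash
cat > pw.py <<'E'
from h import *
import sys
ex=np.array([.9956,-.0939]);ey=np.array([.0939,.9956]);o=np.array([.5716,.0676])
s,M=st()
for c in ('top','scene'):
    d=shot(c)
    for t in ('pointer','mark','hub','wall_left'):
        r=[a for a in pinpoint(c,t) if a['p']>.3]
        print(c,t,[( (ex@(np.array(a['point'])[:2]-o)).round(4),(ey@(np.array(a['point'])[:2]-o)).round(4),a['point'][2].round(3) if hasattr(a['point'][2],'round') else a['point'][2],round(a['p'],2)) for a in r[:2]])
E
python3 pw.py
```

```text
t 12.47 p [0.6209 0.1072 0.228 ] z-az -5.4 down [ 0.002  0.004 -1.   ] F [ 3.86  8.02 -4.42] Ftool [4.46 8.33 3.07] T [ 1.591 -0.719  0.051] w 0.004 q [ 0.2   0.74 -0.7   1.69  0.57  0.92 -0.83]
top pointer []
top mark [(np.float64(0.1486), np.float64(-0.1103), 0.0042, 0.56)]
top hub [(np.float64(-0.0223), np.float64(-0.0151), 0.0596, 0.8)]
top wall_left []
scene pointer [(np.float64(0.1407), np.float64(-0.0218), 0.0105, 0.58), (np.float64(-0.072), np.float64(0.3435), -0.0004, 0.57)]
scene mark [(np.float64(0.1432), np.float64(-0.1106), 0.0071, 0.45)]
scene hub [(np.float64(-0.0261), np.float64(-0.0169), 0.0606, 0.96)]
scene wall_left [(np.float64(0.0649), np.float64(0.0323), 0.0664, 0.75)]
```

Emit:
{"method": "arm_command", "body": {"motion": [[0,0,-10,0,0,0,0],[0,0,-10,0,0,0,0],[0,0,-10,0,0,0,0],[0,0,-10,0,0,0,0],[0,0,-10,0,0,0,0]]}}

```text
clock: 13.6
position: [0.6161, 0.0577, 0.2282]
ee_rot: [0.078, 1.568, -0.07]
force: [2.9, 8.9, -3.2]
width: 0.003
```

Emit:
{"method": "arm_command", "body": {"motion": [[0,0,-10,0,0,0,0],[0,0,-10,0,0,0,0],[0,0,-5,0,0,0,0],[0,0,0,0,0,0,0]]}}

```text
clock: 14.1
position: [0.6137, 0.0317, 0.2281]
ee_rot: [0.077, 1.568, -0.073]
force: [1.7, 4.4, -0.1]
width: -0.0
```

```bash
python3 pw.py; python3 -c "
from h import *
d=shot('scene');f=d['frame'][:,:,::-1];q=pix(d,[.705,-.05,.02])[0].astype(int);print(q)
c=f[q[1]-50:q[1]+50,q[0]-60:q[0]+60];cv2.imwrite('pics/s2.png',cv2.resize(c,None,fx=6,fy=6,interpolation=cv2.INTER_CUBIC))"
```

```text
t 14.1 p [0.6137 0.0317 0.2281] z-az -5.5 down [ 0.002  0.003 -1.   ] F [ 1.68  4.39 -0.07] Ftool [0.09 4.53 1.25] T [ 0.796 -0.428  0.043] w -0.0 q [ 0.32  0.72 -0.71  1.73  0.57  0.9  -0.72]
top pointer []
top mark []
top hub [(np.float64(0.0137), np.float64(-0.4628), 0.0011, 0.62), (np.float64(-0.0257), np.float64(-0.0916), 0.0598, 0.59)]
top wall_left []
scene pointer [(np.float64(0.138), np.float64(-0.0951), 0.0114, 0.8)]
scene mark [(np.float64(0.146), np.float64(-0.1137), 0.0069, 0.54), (np.float64(-0.0724), np.float64(0.3429), 0.0122, 0.51)]
scene hub []
scene wall_left [(np.float64(0.0642), np.float64(-0.0411), 0.0671, 0.97)]
[355 300]
```

View pics/s2.png

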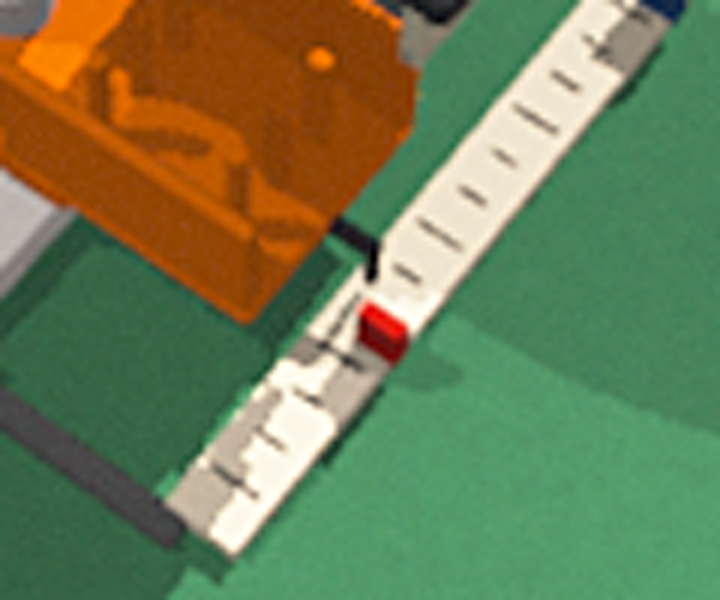

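```bash
cat > clip.py <<'E'
from h import *
from scipy.optimize import least_squares
ex=np.array([.9956,-.0939]);ey=np.array([.0939,.9956]);o=np.array([.5716,.0676])
W=lambda x,y,z:np.r_[o+ex*x+ey*y,z]
def rail(p): return np.array([ex@(p[:2]-o),ey@(p[:2]-o),p[2]])
def at(d,u,v,z):
    n=cv2.undistortPoints(np.array([[[u,v]]],float),d["K"],np.array(d["distortion"]))[0,0]
    r=d["rotation"]@np.r_[n,1];return rail(d["origin"]+r*(z-d["origin"][2])/r[2])
def clip(d,col="red",y0=-.11):
    m=masks(d)[col].astype(np.uint8);n,l,stt,ce=cv2.connectedComponentsWithStats(m)
    q=pix(d,W(.145,y0,.02))[0];ok=[i for i in range(1,n) if stt[i,4]>5]
    i=min(ok,key=lambda i:np.hypot(*(ce[i]-q)))
    def hull(x,y):
        P=[W(x+a,y+b,z) for a in(-.009,.009) for b in(-.004,.004) for z in(.008,.030)]
        h=cv2.convexHull(pix(d,P).astype(np.float32));M=cv2.moments(h);return np.array([M["m10"]/M["m00"],M["m01"]/M["m00"]])
    s=least_squares(lambda v:hull(*v)-ce[i],[.145,y0],x_scale=.01,diff_step=1e-2).x
    return ce[i].round(1),stt[i],s.round(4)
E
python3 -c "
from clip import *
for c in ('scene','top'):
    d=shot(c);print(c,*[clip(d,'red'),clip(d,'blue',.064)])
    if c=='scene':
        for z in (.008,.012):print(at(d,357,296,z).round(4))
    for t in('pointer',):print([rail(np.array(a['point'])).round(4) for a in pinpoint(c,t)[:1]])
"
```

```text
scene (array([358.4, 305.1]), array([355, 301,   8,   9,  51], dtype=int32), array([ 0.1536, -0.1085])) (array([405.1, 248. ]), array([402, 244,   8,   9,  49], dtype=int32), array([0.1537, 0.0684]))
[ 0.136 -0.088  0.008]
[ 0.1371 -0.0898  0.012 ]
[array([ 0.1401, -0.0964,  0.0112])]Traceback (most recent call last):
  File "<string>", line 4, in <module>
    d=shot(c);print(c,*[clip(d,'red'),clip(d,'blue',.064)])
                                      ~~~~^^^^^^^^^^^^^^^
  File "clip.py", line 12, in clip
    i=min(ok,key=lambda i:np.hypot(*(ce[i]-q)))
ValueError: min() iterable argument is empty
```

Emit:
{"method": "arm_command", "body": {"motion": [[0,0,-6,0,0,0,0],[0,0,-5,0,0,0,0],[0,0,-2,0,0,0,0],[0,0,0,0,0,0,0]]}}

```text
clock: 15.3
position: [0.6124, 0.0192, 0.2282]
ee_rot: [0.077, 1.568, -0.072]
force: [1.4, 6.7, -1.1]
width: 0.008
```

```bash
python3 pw.py; python3 -c "
from clip import *
d=shot('wrist');cv2.imwrite('pics/w3.png',d['frame'][:,:,::-1]);print(pix(d,[W(.145,-.11,.008),W(.137,-.11,.01)]))"
```

```text
t 15.3 p [0.6124 0.0192 0.2282] z-az -5.5 down [ 0.002  0.003 -1.   ] F [ 1.45  6.66 -1.11] Ftool [1.13 6.76 0.81] T [ 1.18  -0.526  0.061] w 0.008 q [ 0.35  0.72 -0.71  1.74  0.57  0.9  -0.7 ]
top pointer []
top mark []
top hub [(np.float64(-0.0244), np.float64(-0.1033), 0.0585, 0.93)]
top wall_left []
scene pointer [(np.float64(0.1395), np.float64(-0.1079), 0.0114, 0.97)]
scene mark [(np.float64(0.1444), np.float64(-0.1121), 0.0063, 0.46)]
scene hub [(np.float64(-0.026), np.float64(-0.1058), 0.0593, 0.85)]
scene wall_left [(np.float64(0.0652), np.float64(-0.0554), 0.0671, 0.68)]
[[456.87694381 356.46183114]
 [446.8416356  358.30041352]]
```

View pics/w3.png

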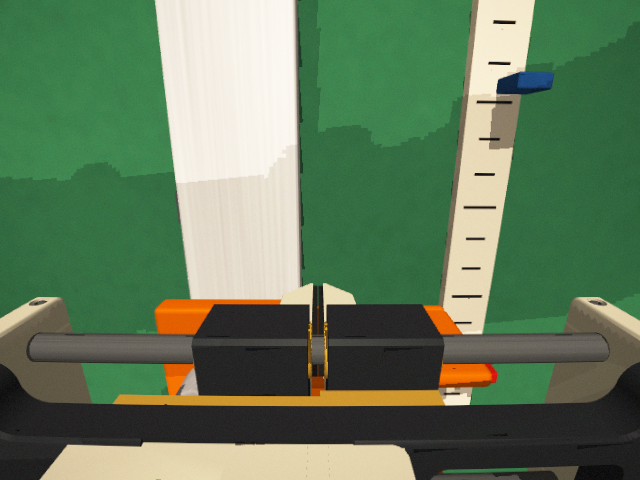

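Emit:
{"method": "arm_command", "body": {"motion": [[0,0,10,0,0,0,0],[0,-46,5,0,0,0,0],[0,-46,0,0,0,0,0],[0,0,-40,48,0,0,0],[0,0,-40,47,0,0,0]]}}

```text
clock: 16.48
position: [0.7014, -0.0569, 0.3211]
ee_rot: [0.074, 1.568, -0.076]
force: [-0.2, -0.1, 0.1]
width: 0.004
```

Emit:
{"method": "arm_command", "body": {"motion": [[0,0,0,0,0,0,0],[0,0,0,0,0,0,0]]}}

```text
clock: 16.73
position: [0.7001, -0.0558, 0.3192]
ee_rot: [0.076, 1.571, -0.076]
force: [0.3, 0.8, 0.5]
width: 0.003
```

```bash
python3 -c "
from clip import *
st()
d=shot('wrist');cv2.imwrite('pics/w4.png',d['frame'][:,:,::-1]);print(clip(d),pix(d,[W(.145,-.11,.008),W(.137,-.11,.01)]))"
```

```text
t 16.73 p [ 0.7001 -0.0558  0.3192] z-az -5.5 down [-0.001  0.001 -1.   ] F [0.32 0.82 0.52] Ftool [-0.52  0.84  0.24] T [ 0.065 -0.05   0.008] w 0.003 q [ 0.42  0.74 -0.73  1.41  0.51  1.18 -0.47]
(array([334.2, 236. ]), array([324, 229,  22,  15, 309], dtype=int32), array([ 0.1532, -0.1105])) [[324.35735454 231.85597242]
 [315.53639424 232.45224415]]
```

View pics/w4.png

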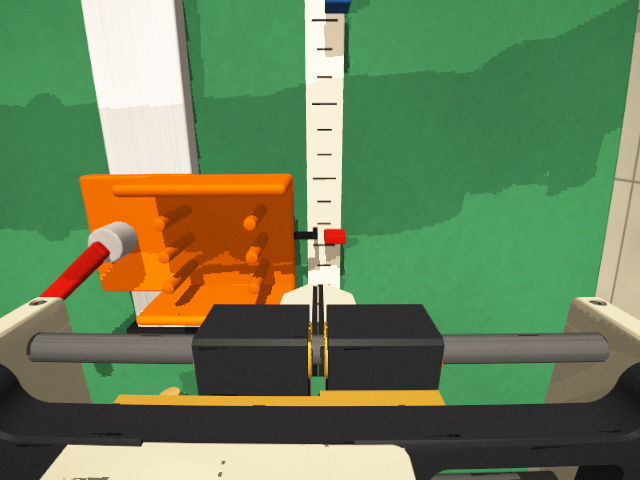

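```bash
python3 -c "
from clip import *
d=cv2.imread('pics/w4.png');cv2.imwrite('pics/w4c.png',cv2.resize(d[200:280,270:370],None,fx=7,fy=7,interpolation=cv2.INTER_NEAREST))
d=shot('wrist')
for v in (228,232,236,240): print(v,at(d,315,v,.012).round(4),at(d,315,v,.03).round(4))
C=[W(x,-.1105+b,z) for z in(.008,.03) for x in(.145,.163) for b in(-.004,.004)];print(pix(d,C).round(1).tolist())
X=d['xyz'];print('depth z at pointer/clip',X[233:238,315,2].round(3),X[236,330:340:3,2].round(3))"
```

```text
228 [ 0.1363 -0.1045  0.012 ] [ 0.1365 -0.0998  0.03  ]
232 [ 0.1363 -0.1083  0.012 ] [ 0.1365 -0.1032  0.03  ]
236 [ 0.1363 -0.112   0.012 ] [ 0.1365 -0.1067  0.03  ]
240 [ 0.1363 -0.1158  0.012 ] [ 0.1365 -0.1103  0.03  ]
[[324.6, 237.4], [324.6, 229.0], [344.2, 237.4], [344.5, 229.0], [325.0, 244.8], [325.1, 235.7], [346.2, 244.8], [346.4, 235.8]]
depth z at pointer/clip [0.038 0.037 0.037 0.037 0.036] [0.031 0.031 0.031 0.031]
```

View pics/w4c.png

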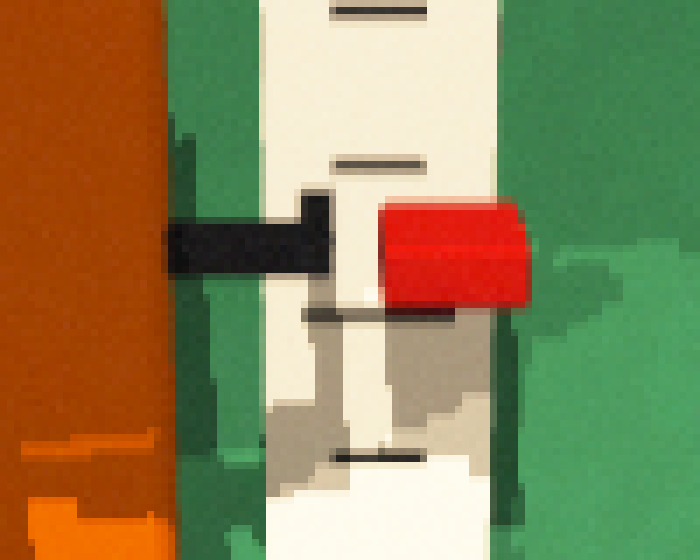

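Emit:
{"method": "arm_command", "body": {"motion": [[0,0,45,-47,0,0,0],[0,0,45,-47,0,0,0],[0,46,0,0,0,0,0],[0,45,0,0,0,0,0],[0,0,0,0,0,0,0]]}}

```text
clock: 17.45
position: [0.6169, 0.039, 0.2263]
ee_rot: [0.073, 1.575, -0.075]
force: [-0.3, -0.5, 0.3]
width: 0.005
```

Emit:
{"method": "arm_command", "body": {"motion": [[0,0,-8,0,0,0,0],[0,0,-8,0,0,0,0],[0,0,-5,0,0,0,0],[0,0,-3,0,0,0,0],[0,0,0,0,0,0,0]]}}

```text
clock: 18.08
position: [0.6173, 0.016, 0.2305]
ee_rot: [0.078, 1.566, -0.073]
force: [0.6, 5.9, 1.8]
width: 0.008
```

```bash
python3 -c "
from clip import *
s,M=st();print(rail(s['position']).round(4))"
```

```text
t 18.07 p [0.6173 0.016  0.2305] z-az -5.5 down [ 0.004  0.003 -1.   ] F [0.6  5.86 1.85] Ftool [-1.83  5.89  0.04] T [ 0.964 -0.255  0.029] w 0.008 q [ 0.35  0.72 -0.71  1.73  0.57  0.91 -0.69]
[ 0.0504 -0.0471  0.2305]
```

Emit:
{"method": "arm_command", "body": {"motion": [[0,0,-2,0,0,0,0],[0,0,0,0,0,0,0],[0,0,0,0,0,0,0]]}}

```text
clock: 18.45
position: [0.6171, 0.0145, 0.2305]
ee_rot: [0.078, 1.566, -0.072]
force: [1.6, 6.9, 2.6]
width: 0.008
```

```bash
python3 -c "
from clip import *
s,M=st();print(rail(s['position']).round(4))"
```

```text
t 18.45 p [0.6171 0.0145 0.2305] z-az -5.5 down [ 0.004  0.003 -1.   ] F [1.64 6.93 2.58] Ftool [-2.55  7.06  0.98] T [ 1.303 -0.372  0.009] w 0.008 q [ 0.35  0.72 -0.71  1.73  0.57  0.91 -0.69]
[ 0.0503 -0.0486  0.2305]
```

Emit:
{"method": "arm_command", "body": {"motion": [[0,0,10,0,0,0,0],[0,-45,5,0,0,0,0],[0,-45,0,0,0,0,0],[0,0,-40,45,0,0,0],[0,0,-40,44,0,0,0]]}}

```text
clock: 19.08
position: [0.6997, -0.0615, 0.3205]
ee_rot: [0.074, 1.567, -0.076]
force: [1.6, 0.3, 0.5]
width: 0.005
```

Emit:
{"method": "arm_command", "body": {"motion": [[0,0,0,0,0,0,0],[0,0,0,0,0,0,0]]}}

```text
clock: 19.32
position: [0.6985, -0.0604, 0.3186]
ee_rot: [0.077, 1.57, -0.076]
force: [-0.3, 0.3, -0.2]
width: 0.008
```

```bash
cat > chk.py <<'E'
from clip import *
import sys
st()
d=shot('wrist');print(clip(d))
f=d["frame"][:,:,::-1];q=pix(d,W(.14,-.11,.02))[0].astype(int);print("crop origin",q-[50,40])
cv2.imwrite(sys.argv[1],cv2.resize(f[q[1]-40:q[1]+40,q[0]-50:q[0]+50],None,fx=7,fy=7,interpolation=cv2.INTER_NEAREST))
x=int(pix(d,W(.1365,-.11,.02))[0][0])
for c in range(x-3,x+4):
    v=d["hsv"][q[1]-40:q[1]+40,c,2];r=np.where(v<60)[0]
    if len(r): print("col",c,"dark rows",r.min()+q[1]-40,r.max()+q[1]-40,"y+edge z.01",at(d,c,r.min()+q[1]-40-.5,.010)[1].round(4),"y-edge z.038",at(d,c,r.max()+q[1]-40+.5,.038)[1].round(4))
hub=[rail(np.array(a['point'])).round(4) for a in pinpoint('wrist','hub')[:1]];print("hub",hub)
print("pointer",[rail(np.array(a['point'])).round(4) for a in pinpoint('wrist','pointer')[:1]],"mark",[rail(np.array(a['point'])).round(4) for a in pinpoint('wrist','mark')[:1]])
E
python3 chk.py pics/w5.png
```

```text
t 19.32 p [ 0.6985 -0.0604  0.3186] z-az -5.6 down [-0.001  0.001 -1.   ] F [-0.3   0.3  -0.17] Ftool [ 0.17  0.27 -0.32] T [-0.022 -0.107 -0.036] w 0.008 q [ 0.43  0.74 -0.73  1.42  0.51  1.18 -0.47]
(array([335.7, 231.7]), array([326, 225,  21,  15, 295], dtype=int32), array([ 0.1534, -0.1111]))
crop origin [270 190]
col 313 dark rows 232 238 y+edge z.01 -0.1137 y-edge z.038 -0.1119
col 314 dark rows 228 238 y+edge z.01 -0.1099 y-edge z.038 -0.1119
col 315 dark rows 227 240 y+edge z.01 -0.109 y-edge z.038 -0.1136
col 316 dark rows 227 240 y+edge z.01 -0.109 y-edge z.038 -0.1136
col 317 dark rows 227 240 y+edge z.01 -0.109 y-edge z.038 -0.1136
col 318 dark rows 232 240 y+edge z.01 -0.1137 y-edge z.038 -0.1136
col 319 dark rows 240 240 y+edge z.01 -0.1212 y-edge z.038 -0.1136
hub []
pointer [array([-0.0018, -0.0028, -0.0037])] mark [array([ 0.1453, -0.1097,  0.0028])]
```

View pics/w5.png

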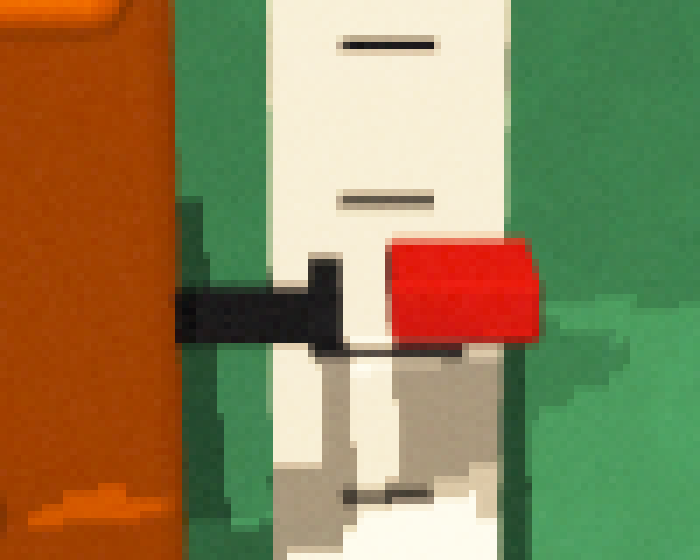

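Emit:
{"method": "arm_command", "body": {"motion": [[0,0,-22,-53,0,0,0],[0,0,-22,-53,0,0,0],[0,0,-22,-53,0,0,0],[0,0,-23,-54,0,0,0],[0,0,0,0,-10,0,0]]}}

```text
clock: 20.15
position: [0.4738, -0.1295, 0.3184]
ee_rot: [-0.066, 1.574, 0.06]
force: [1.0, 0.4, -0.1]
width: 0.004
```

Emit:
{"method": "arm_command", "body": {"motion": [[0,0,0,0,-10,0,0],[0,0,0,0,-10,0,0],[0,0,0,0,-10,0,0],[0,0,0,0,0,0,0],[0,0,0,0,0,0,0]]}}

```text
clock: 20.78
position: [0.478, -0.1283, 0.3189]
ee_rot: [-0.469, 1.52, 0.468]
force: [-0.8, 0.5, 0.3]
width: 0.005
```

```bash
python3 -c "
from h import *
s,M=st();to([.477,-.128,.232],M,s['position'])
d=shot('wrist');m=masks(d);P=d['xyz'][m['red']&(d['xyz'][...,2]>.045)];print(len(P))
if len(P):print(P.min(0).round(3),P.max(0).round(3))
for c in('scene','top','wrist'):
  if c!='wrist':d=shot(c)
  for t in('hub','lever_tip'):print(c,t,[(np.round(a['point'],4).tolist(),round(a['p'],2)) for a in pinpoint(c,t)[:1]])
  X=d['xyz'];P=X[masks(d)['red']&(X[...,0]<.68)&(X[...,0]>.3)&(abs(X[...,1])<.3)&(X[...,2]>.05)]
  if len(P)>20: print('axis az',np.degrees(np.arctan2(*cv2.fitLine(P[:,:2].astype(np.float32),cv2.DIST_HUBER,0,.01,.01).ravel()[[1,0]])).round(1),P.min(0).round(3))
"
```

```text
t 20.77 p [ 0.478  -0.1283  0.3189] z-az 34.3 down [ 0. -0. -1.] F [-0.81  0.46  0.3 ] Ftool [-0.3   0.84 -0.41] T [-0.013 -0.176 -0.07 ] w 0.005 q [ 0.9   0.52 -1.02  1.93  0.54  0.98  0.23]
shift mm [86.9  0.9 -0.6]
3197
[ 0.431 -0.105  0.054] [ 0.54  -0.035  0.3  ]
scene hub [([0.5387, -0.0359, 0.0608], 0.65)]
scene lever_tip [([0.4611, -0.0908, 0.064], 0.71)]
axis az 35.7 [ 0.454 -0.104  0.052]
top hub [([0.5356, -0.0379, 0.0615], 0.79)]
top lever_tip [([0.4654, -0.0912, 0.0624], 0.62)]
axis az 33.6 [ 0.448 -0.102  0.062]
wrist hub [([0.5377, -0.0381, 0.0601], 0.59)]
wrist lever_tip [([0.4628, -0.0942, 0.0617], 0.85)]
axis az 33.6 [ 0.448 -0.102  0.062]
```

Emit:
{"method": "arm_command", "body": {"motion": [[0,44,0,0,0,0,0],[0,43,0,0,0,0,0],[0,0,0,0,0,0,0],[0,0,0,0,0,0,0],[0,0,0,0,0,0,0]]}}

```text
clock: 21.85
position: [0.4788, -0.1286, 0.2333]
ee_rot: [-0.472, 1.517, 0.47]
force: [-0.0, -0.6, 0.3]
width: 0.005
```

```bash
cat > lf.py <<'E'
from h import *
hub=np.array([.537,-.0375,.061])
s,M=st();F=np.array(s["force"]);T=np.array(s["ft_torque"]);p=np.array(s["position"])
z=M[:2,2];r=p[:2]-hub[:2]
t=np.r_[M[:2,1],0]
k=p-.124*np.array([0,0,1]);
print("hub in tool yz mm",(M.T@(hub-p)*1000).round(1)[1:],"tangential F",(M.T@F)[1].round(2),"M@TCP/.09",((np.cross(p-hub,F)+T)[2]/.09).round(2),"F*r/.09",((np.cross(r,F[:2]))/.09).round(2))
E
python3 lf.py
```

```text
t 21.85 p [ 0.4788 -0.1286  0.2333] z-az 34.4 down [ 0.003 -0.001 -1.   ] F [-0.02 -0.56  0.28] Ftool [-0.28 -0.45 -0.34] T [ 0.006 -0.157  0.039] w 0.005 q [ 0.81  0.63 -0.91  2.02  0.68  0.83  0.11]
hub in tool yz mm [42.6 99.2] tangential F -0.45 M@TCP/.09 0.78 F*r/.09 0.34lf.py:7: DeprecationWarning: Arrays of 2-dimensional vectors are deprecated. Use arrays of 3-dimensional vectors instead. (deprecated in NumPy 2.0)
  print("hub in tool yz mm",(M.T@(hub-p)*1000).round(1)[1:],"tangential F",(M.T@F)[1].round(2),"M@TCP/.09",((np.cross(p-hub,F)+T)[2]/.09).round(2),"F*r/.09",((np.cross(r,F[:2]))/.09).round(2))
```

Emit:
{"method": "arm_command", "body": {"motion": [[0,0,8,0,0,0,0],[0,0,8,0,0,0,0],[0,0,4,0,0,0,0],[0,0,9,-1,5,0,0],[0,0,9,-1,5,0,0]]}}

```text
clock: 22.48
position: [0.4556, -0.0988, 0.232]
ee_rot: [-0.333, 1.545, 0.33]
force: [0.9, -5.4, 2.0]
width: 0.006
```

```bash
python3 lf.py
```

```text
t 22.48 p [ 0.4556 -0.0988  0.232 ] z-az 24.2 down [ 0.    -0.002 -1.   ] F [ 0.92 -5.44  2.05] Ftool [-2.04 -5.34 -1.4 ] T [-1.133 -0.252  0.008] w 0.006 q [ 0.75  0.58 -0.87  2.09  0.65  0.77 -0.11]
hub in tool yz mm [22.8 99.5] tangential F -5.34 M@TCP/.09 5.63 F*r/.09 5.55lf.py:7: DeprecationWarning: Arrays of 2-dimensional vectors are deprecated. Use arrays of 3-dimensional vectors instead. (deprecated in NumPy 2.0)
  print("hub in tool yz mm",(M.T@(hub-p)*1000).round(1)[1:],"tangential F",(M.T@F)[1].round(2),"M@TCP/.09",((np.cross(p-hub,F)+T)[2]/.09).round(2),"F*r/.09",((np.cross(r,F[:2]))/.09).round(2))
```

```bash
sed -i 's/((np.cross(r,F\[:2\]))/((r[0]*F[1]-r[1]*F[0])/' lf.py
```

Emit:
{"method": "arm_command", "body": {"motion": [[0,0,5,-1,3,0,0],[0,0,5,-1,3,0,0],[0,0,3,0,2,0,0],[0,0,3,0,2,0,0]]}}

```text
clock: 22.98
position: [0.4477, -0.0842, 0.2317]
ee_rot: [-0.197, 1.563, 0.196]
force: [-1.7, -5.1, 1.9]
width: 0.008
```

```bash
python3 lf.py
```

```text
t 22.98 p [ 0.4477 -0.0842  0.2317] z-az 14.3 down [-0.001 -0.001 -1.   ] F [-1.68 -5.06  1.91] Ftool [-1.9  -4.49 -2.88] T [-1.126  0.246  0.07 ] w 0.008 q [ 0.7   0.55 -0.83  2.11  0.61  0.74 -0.29]
hub in tool yz mm [23.3 98.3] tangential F -4.49 M@TCP/.09 4.92 F*r/.09 4.15
```

Emit:
{"method": "arm_command", "body": {"motion": [[0,0,3.5,0,2,0,0],[0,0,3.5,-1,2,0,0],[0,0,3.5,0,2,0,0]]}}

```text
clock: 23.35
position: [0.444, -0.0741, 0.2314]
ee_rot: [-0.115, 1.57, 0.114]
force: [-3.8, -4.9, 2.6]
width: 0.006
```

```bash
python3 lf.py
```

```text
t 23.35 p [ 0.444  -0.0741  0.2314] z-az 8.3 down [-0.002 -0.001 -1.   ] F [-3.76 -4.92  2.6 ] Ftool [-2.58 -4.32 -4.44] T [-1.116  0.611  0.04 ] w 0.006 q [ 0.66  0.53 -0.81  2.13  0.59  0.72 -0.39]
hub in tool yz mm [22.8 97.7] tangential F -4.32 M@TCP/.09 3.99 F*r/.09 3.55
```

Emit:
{"method": "arm_command", "body": {"motion": [[0,0,3.5,-2,2,0,0],[0,0,3.5,-2,2,0,0]]}}

```text
clock: 23.6
position: [0.4404, -0.0672, 0.2318]
ee_rot: [-0.059, 1.568, 0.06]
force: [3.5, -4.4, -2.6]
width: 0.005
```

```bash
python3 lf.py
```

```text
t 23.6 p [ 0.4404 -0.0672  0.2318] z-az 4.3 down [ 0.001  0.    -1.   ] F [ 3.49 -4.37 -2.59] Ftool [ 2.59 -4.62  3.14] T [-0.855 -1.005 -0.075] w 0.005 q [ 0.64  0.52 -0.79  2.14  0.58  0.7  -0.47]
hub in tool yz mm [22.2 98.3] tangential F -4.62 M@TCP/.09 5.0 F*r/.09 5.84
```

Emit:
{"method": "arm_command", "body": {"motion": [[0,0,3.5,-1,2,0,0],[0,0,3.5,-1,2,0,0]]}}

```text
clock: 23.85
position: [0.4383, -0.0602, 0.232]
ee_rot: [-0.004, 1.568, 0.005]
force: [4.1, -3.1, -2.5]
width: 0.002
```

```bash
python3 lf.py
```

```text
t 23.85 p [ 0.4383 -0.0602  0.232 ] z-az 0.3 down [ 0.002  0.001 -1.   ] F [ 4.09 -3.1  -2.51] Ftool [ 2.52 -3.13  4.07] T [-0.889 -0.989 -0.036] w 0.002 q [ 0.61  0.51 -0.78  2.15  0.56  0.69 -0.54]
hub in tool yz mm [22.1 98.4] tangential F -3.13 M@TCP/.09 4.04 F*r/.09 4.44
```

Emit:
{"method": "arm_command", "body": {"motion": [[0,0,3.5,-0.3,2,0,0],[0,0,3.5,-0.7,2,0,0]]}}

```text
clock: 24.1
position: [0.4372, -0.0533, 0.2319]
ee_rot: [0.051, 1.569, -0.05]
force: [3.7, -4.0, -1.6]
width: 0.005
```

```bash
python3 lf.py
```

```text
t 24.1 p [ 0.4372 -0.0533  0.2319] z-az -3.7 down [ 0.002  0.    -1.   ] F [ 3.72 -4.02 -1.6 ] Ftool [ 1.6  -3.77  3.97] T [-0.974 -0.783 -0.067] w 0.005 q [ 0.59  0.5  -0.76  2.15  0.55  0.68 -0.61]
hub in tool yz mm [22.  98.3] tangential F -3.77 M@TCP/.09 4.37 F*r/.09 5.11
```

Emit:
{"method": "arm_command", "body": {"motion": [[0,0,3.5,-0.7,2,0,0],[0,0,3.5,-0.7,2,0,0]]}}

```text
clock: 24.35
position: [0.4364, -0.0462, 0.2319]
ee_rot: [0.105, 1.567, -0.105]
force: [3.4, -4.6, -1.6]
width: 0.002
```

```bash
python3 lf.py
```

```text
t 24.35 p [ 0.4364 -0.0462  0.2319] z-az -7.7 down [ 0.002  0.    -1.   ] F [ 3.43 -4.63 -1.64] Ftool [ 1.64 -4.13  4.02] T [-0.997 -0.853 -0.062] w 0.002 q [ 0.56  0.5  -0.74  2.16  0.54  0.68 -0.69]
hub in tool yz mm [21.9 98.3] tangential F -4.13 M@TCP/.09 4.83 F*r/.09 5.51
```

Emit:
{"method": "arm_command", "body": {"motion": [[0,0,3.5,0.5,2,0,0],[0,0,3.5,-0.3,2,0,0]]}}

```text
clock: 24.6
position: [0.4367, -0.0393, 0.2317]
ee_rot: [0.16, 1.566, -0.16]
force: [-0.7, -4.0, 2.7]
width: 0.006
```

```bash
python3 lf.py
```

```text
t 24.6 p [ 0.4367 -0.0393  0.2317] z-az -11.7 down [-0.001 -0.    -1.   ] F [-0.75 -4.01  2.75] Ftool [-2.75 -4.08  0.08] T [-0.935  0.172  0.02 ] w 0.006 q [ 0.53  0.49 -0.72  2.16  0.52  0.67 -0.76]
hub in tool yz mm [22.1 98. ] tangential F -4.08 M@TCP/.09 4.67 F*r/.09 4.45
```

Emit:
{"method": "arm_command", "body": {"motion": [[0,0,3.5,-0.7,2,0,0]]}}

```text
clock: 24.72
position: [0.4367, -0.0357, 0.2317]
ee_rot: [0.187, 1.563, -0.188]
force: [-1.6, -5.9, 3.7]
width: 0.004
```

```bash
python3 lf.py
```

```text
t 24.73 p [ 0.4367 -0.0357  0.2317] z-az -13.7 down [-0.001 -0.    -1.   ] F [-1.65 -5.86  3.69] Ftool [-3.69 -6.08 -0.22] T [-0.923  0.183  0.029] w 0.004 q [ 0.51  0.49 -0.71  2.16  0.52  0.67 -0.8 ]
hub in tool yz mm [22. 98.] tangential F -6.08 M@TCP/.09 6.88 F*r/.09 6.56
```

Emit:
{"method": "arm_command", "body": {"motion": [[0,0,3.5,-0.7,2,0,0]]}}

```text
clock: 24.85
position: [0.4369, -0.0321, 0.2317]
ee_rot: [0.214, 1.561, -0.215]
force: [-2.6, -4.0, 2.9]
width: 0.008
```

```bash
python3 lf.py
```

```text
t 24.85 p [ 0.4369 -0.0321  0.2317] z-az -15.7 down [-0.001 -0.    -1.   ] F [-2.61 -4.    2.9 ] Ftool [-2.9  -4.56 -1.43] T [-0.878  0.223  0.034] w 0.008 q [ 0.5   0.48 -0.7   2.16  0.51  0.67 -0.83]
hub in tool yz mm [21.9 97.9] tangential F -4.56 M@TCP/.09 4.99 F*r/.09 4.61
```

```bash
cat >> lf.py <<'E'
L=[]
for i in range(6):
    get_image("top");s=arm.observe();F=np.array(s["force"]);T=np.array(s["ft_torque"]);p=np.array(s["position"])
    L.append(np.r_[(M.T@F)[1:],(np.cross(p-hub,F)+T)[2]/.09,(M.T@T)[2]])
L=np.array(L);print("rest mean Fy,Fz,M/.09,Tz:",L.mean(0).round(2),"sd",L.std(0).round(2))
E
python3 lf.py
```

```text
t 24.85 p [ 0.4369 -0.0321  0.2317] z-az -15.7 down [-0.001 -0.    -1.   ] F [-2.61 -4.    2.9 ] Ftool [-2.9  -4.56 -1.43] T [-0.878  0.223  0.034] w 0.008 q [ 0.5   0.48 -0.7   2.16  0.51  0.67 -0.83]
hub in tool yz mm [21.9 97.9] tangential F -4.56 M@TCP/.09 4.99 F*r/.09 4.61
rest mean Fy,Fz,M/.09,Tz: [-1.74 -0.54  1.91 -0.38] sd [1.17 0.39 1.16 0.23]
```

Emit:
{"method": "arm_command", "body": {"motion": [[0,0,3.5,-0.7,2,0,0]]}}

```text
clock: 25.28
position: [0.4373, -0.0292, 0.2316]
ee_rot: [0.242, 1.558, -0.242]
force: [-0.6, -2.7, 1.4]
width: 0.004
```

```bash
python3 lf.py
```

```text
t 25.27 p [ 0.4373 -0.0292  0.2316] z-az -17.7 down [-0. -0. -1.] F [-0.59 -2.72  1.38] Ftool [-1.38 -2.77  0.26] T [-0.97   0.086 -0.014] w 0.004 q [ 0.49  0.48 -0.69  2.16  0.5   0.66 -0.87]
hub in tool yz mm [22.4 97.5] tangential F -2.77 M@TCP/.09 2.91 F*r/.09 3.07
rest mean Fy,Fz,M/.09,Tz: [-2.31  0.9   2.33 -0.55] sd [0.63 0.24 0.72 0.11]
```

Emit:
{"method": "arm_command", "body": {"motion": [[0,0,3.5,-0.7,2,0,0]]}}

```text
clock: 25.7
position: [0.4377, -0.0256, 0.2316]
ee_rot: [0.269, 1.554, -0.27]
force: [-0.5, -4.9, -0.0]
width: 0.005
```

```bash
python3 lf.py
```

```text
t 25.7 p [ 0.4377 -0.0256  0.2316] z-az -19.7 down [-0. -0. -1.] F [-0.48 -4.89 -0.  ] Ftool [ 0.01 -4.77  1.2 ] T [-0.928  0.041  0.017] w 0.005 q [ 0.47  0.48 -0.69  2.16  0.5   0.66 -0.91]
hub in tool yz mm [22.3 97.5] tangential F -4.77 M@TCP/.09 5.65 F*r/.09 5.46
rest mean Fy,Fz,M/.09,Tz: [-2.52  1.    2.97 -0.58] sd [0.4  0.55 0.47 0.11]
```

Emit:
{"method": "arm_command", "body": {"motion": [[0,0,1.75,-0.3,1,0,0],[0,0,1.75,-0.3,1,0,0],[0,0,1.75,-0.3,1,0,0]]}}

```text
clock: 26.38
position: [0.4387, -0.02, 0.2317]
ee_rot: [0.31, 1.549, -0.31]
force: [-1.2, -4.0, 0.6]
width: 0.005
```

```bash
sed -i '/^L=\[\]/,$d' lf.py; python3 lf.py
```

```text
t 26.38 p [ 0.4387 -0.02    0.2317] z-az -22.6 down [-0. -0. -1.] F [-1.24 -3.97  0.58] Ftool [-0.57 -4.14  0.38] T [-0.931  0.145 -0.01 ] w 0.005 q [ 0.45  0.48 -0.67  2.16  0.49  0.66 -0.96]
hub in tool yz mm [21.7 97.6] tangential F -4.14 M@TCP/.09 4.47 F*r/.09 4.58
```

Emit:
{"method": "arm_command", "body": {"motion": [[0,0,1.75,-0.3,1,0,0],[0,0,1.75,-0.3,1,0,0],[0,0,1.75,-0.3,1,0,0]]}}

```text
clock: 26.75
position: [0.4399, -0.0147, 0.2317]
ee_rot: [0.35, 1.543, -0.351]
force: [-2.1, -4.0, 0.9]
width: 0.007
```

```bash
python3 lf.py
```

```text
t 26.75 p [ 0.4399 -0.0147  0.2317] z-az -25.6 down [-0. -0. -1.] F [-2.14 -4.01  0.87] Ftool [-0.87 -4.54 -0.2 ] T [-0.8    0.444 -0.01 ] w 0.007 q [ 0.43  0.48 -0.66  2.16  0.48  0.66 -1.01]
hub in tool yz mm [21.4 97.5] tangential F -4.54 M@TCP/.09 4.75 F*r/.09 4.87
```

Emit:
{"method": "arm_command", "body": {"motion": [[0,0,1.75,-0.3,1,0,0],[0,0,1.75,-0.3,1,0,0],[0,0,1.75,-0.3,1,0,0]]}}

```text
clock: 27.12
position: [0.4414, -0.0096, 0.2316]
ee_rot: [0.391, 1.536, -0.391]
force: [-3.2, -3.4, 2.2]
width: 0.007
```

```bash
python3 lf.py
```

```text
t 27.12 p [ 0.4414 -0.0096  0.2316] z-az -28.6 down [-0.001 -0.    -1.   ] F [-3.23 -3.42  2.19] Ftool [-2.19 -4.55 -1.2 ] T [-0.603  0.727  0.06 ] w 0.007 q [ 0.4   0.47 -0.64  2.15  0.47  0.65 -1.07]
hub in tool yz mm [21.3 97.4] tangential F -4.55 M@TCP/.09 5.31 F*r/.09 4.64
```

```bash
echo 'print("lever~",round(M[:2,2]@[0,0]+np.degrees(np.arctan2(M[1,2],M[0,2]))+28.4,1),"TtoolZ",(M.T@(T-[-.02,-.08,0]))[2].round(3))' >> lf.py; python3 lf.py | tail -1
```

```text
lever~ -0.2 TtoolZ -0.898
```

Emit:
{"method": "arm_command", "body": {"motion": [[0,0,1.75,-0.6,1,0,0],[0,0,1.75,-0.6,1,0,0],[0,0,1.75,-0.6,1,0,0]]}}

```text
clock: 27.5
position: [0.4428, -0.0043, 0.2318]
ee_rot: [0.432, 1.527, -0.432]
force: [-1.3, -4.2, -1.2]
width: 0.005
```

```bash
python3 lf.py
```

```text
t 27.5 p [ 0.4428 -0.0043  0.2318] z-az -31.6 down [ 0. -0. -1.] F [-1.29 -4.23 -1.2 ] Ftool [ 1.2  -4.28  1.12] T [-0.927  0.258  0.019] w 0.005 q [ 0.38  0.47 -0.63  2.15  0.46  0.65 -1.12]
hub in tool yz mm [21.  97.5] tangential F -4.28 M@TCP/.09 5.12 F*r/.09 4.9
lever~ -3.2 TtoolZ -0.95
```

Emit:
{"method": "arm_command", "body": {"motion": [[0,0,1.75,-0.3,1,0,0],[0,0,1.75,-0.3,1,0,0]]}}

```text
clock: 27.75
position: [0.4441, -0.001, 0.2318]
ee_rot: [0.46, 1.521, -0.46]
force: [-2.1, -4.7, -1.2]
width: 0.005
```

```bash
python3 lf.py
```

```text
t 27.75 p [ 0.4441 -0.001   0.2318] z-az -33.6 down [ 0. -0. -1.] F [-2.14 -4.68 -1.21] Ftool [ 1.21 -5.08  0.81] T [-0.936  0.278  0.019] w 0.005 q [ 0.37  0.47 -0.62  2.15  0.45  0.65 -1.16]
hub in tool yz mm [21.  97.5] tangential F -5.08 M@TCP/.09 5.9 F*r/.09 5.69
lever~ -5.2 TtoolZ -0.96
```

Emit:
{"method": "arm_command", "body": {"motion": [[0,0,1.75,-0.3,1,0,0],[0,0,1.75,-0.3,1,0,0]]}}

```text
clock: 28.0
position: [0.4455, 0.0023, 0.2317]
ee_rot: [0.487, 1.515, -0.487]
force: [-2.1, -4.3, 1.3]
width: 0.009
```

```bash
python3 lf.py
```

```text
t 28.0 p [0.4455 0.0023 0.2317] z-az -35.6 down [-0. -0. -1.] F [-2.09 -4.34  1.3 ] Ftool [-1.3  -4.75  0.82] T [-0.949  0.346  0.012] w 0.009 q [ 0.35  0.47 -0.61  2.15  0.44  0.65 -1.19]
hub in tool yz mm [21.  97.6] tangential F -4.75 M@TCP/.09 5.47 F*r/.09 5.34
lever~ -7.2 TtoolZ -1.004
```

Emit:
{"method": "arm_command", "body": {"motion": [[0,0,1.75,-0.3,1,0,0],[0,0,1.75,-0.3,1,0,0]]}}

```text
clock: 28.25
position: [0.447, 0.0055, 0.2317]
ee_rot: [0.514, 1.509, -0.514]
force: [-2.4, -5.4, 2.2]
width: 0.002
```

```bash
python3 lf.py
```

```text
t 28.25 p [0.447  0.0055 0.2317] z-az -37.6 down [-0. -0. -1.] F [-2.39 -5.45  2.17] Ftool [-2.16 -5.77  1.43] T [-0.993  0.529 -0.043] w 0.002 q [ 0.34  0.47 -0.6   2.14  0.44  0.65 -1.23]
hub in tool yz mm [20.9 97.5] tangential F -5.77 M@TCP/.09 6.11 F*r/.09 6.59
lever~ -9.2 TtoolZ -1.142
```

Emit:
{"method": "arm_command", "body": {"motion": [[0,0,1.75,-0.3,1,0,0],[0,0,1.75,-0.3,1,0,0]]}}

```text
clock: 28.5
position: [0.4486, 0.0086, 0.2317]
ee_rot: [0.541, 1.503, -0.541]
force: [-3.8, -4.7, 2.6]
width: 0.009
```

```bash
python3 lf.py
```

```text
t 28.5 p [0.4486 0.0086 0.2317] z-az -39.6 down [-0. -0. -1.] F [-3.79 -4.71  2.57] Ftool [-2.56 -6.04  0.08] T [-1.011  0.622  0.016] w 0.009 q [ 0.32  0.47 -0.59  2.14  0.43  0.65 -1.26]
hub in tool yz mm [20.9 97.6] tangential F -6.04 M@TCP/.09 6.75 F*r/.09 6.57
lever~ -11.2 TtoolZ -1.211
```

Emit:
{"method": "arm_command", "body": {"motion": [[0,0,1.75,-0.3,1,0,0],[0,0,1.75,-0.3,1,0,0]]}}

```text
clock: 28.75
position: [0.4503, 0.0117, 0.2318]
ee_rot: [0.568, 1.496, -0.569]
force: [-4.0, -3.9, 3.8]
width: 0.005
```

```bash
python3 lf.py
```

```text
t 28.75 p [0.4503 0.0117 0.2318] z-az -41.6 down [-0.001 -0.    -1.   ] F [-4.04 -3.95  3.76] Ftool [-3.75 -5.64 -0.4 ] T [-1.065  0.737  0.039] w 0.005 q [ 0.31  0.47 -0.58  2.14  0.43  0.65 -1.3 ]
hub in tool yz mm [21.  97.5] tangential F -5.64 M@TCP/.09 6.45 F*r/.09 6.01
lever~ -13.2 TtoolZ -1.324
```

Emit:
{"method": "arm_command", "body": {"motion": [[0,0,1.75,-0.3,1,0,0],[0,0,1.75,-0.3,1,0,0]]}}

```text
clock: 29.0
position: [0.452, 0.0146, 0.2318]
ee_rot: [0.594, 1.488, -0.596]
force: [-5.0, -5.5, 5.1]
width: 0.003
```

```bash
python3 lf.py
```

```text
t 29.0 p [0.452  0.0146 0.2318] z-az -43.6 down [-0.001 -0.001 -1.   ] F [-5.04 -5.47  5.11] Ftool [-5.1  -7.44  0.12] T [-1.053  0.936  0.033] w 0.003 q [ 0.29  0.47 -0.57  2.13  0.42  0.65 -1.33]
hub in tool yz mm [21.  97.5] tangential F -7.44 M@TCP/.09 8.45 F*r/.09 8.08
lever~ -15.2 TtoolZ -1.449
```

Emit:
{"method": "arm_command", "body": {"motion": [[0,0,1.75,-0.3,1,0,0],[0,0,1.75,-0.3,1,0,0]]}}

```text
clock: 29.25
position: [0.4539, 0.0175, 0.2318]
ee_rot: [0.621, 1.481, -0.623]
force: [-5.6, -4.1, 6.7]
width: 0.006
```

```bash
python3 lf.py
```

```text
t 29.25 p [0.4539 0.0175 0.2318] z-az -45.6 down [-0.001 -0.001 -1.   ] F [-5.61 -4.15  6.71] Ftool [-6.7  -6.92 -0.96] T [-1.103  1.006  0.045] w 0.006 q [ 0.28  0.47 -0.56  2.13  0.41  0.65 -1.36]
hub in tool yz mm [21.1 97.5] tangential F -6.92 M@TCP/.09 7.76 F*r/.09 7.26
lever~ -17.2 TtoolZ -1.534
```

Emit:
{"method": "arm_command", "body": {"motion": [[0,0,1.75,-0.3,1,0,0]]}}

```text
clock: 29.38
position: [0.4549, 0.019, 0.2317]
ee_rot: [0.635, 1.477, -0.637]
force: [-5.4, -5.0, 5.9]
width: 0.005
```

```bash
python3 lf.py
```

```text
t 29.38 p [0.4549 0.019  0.2317] z-az -46.6 down [-0.001 -0.001 -1.   ] F [-5.43 -5.02  5.89] Ftool [-5.88 -7.4  -0.08] T [-1.162  1.126  0.037] w 0.005 q [ 0.27  0.47 -0.56  2.13  0.41  0.65 -1.38]
hub in tool yz mm [21.1 97.5] tangential F -7.4 M@TCP/.09 8.4 F*r/.09 7.99
lever~ -18.2 TtoolZ -1.661
```

Emit:
{"method": "arm_command", "body": {"motion": [[0,0,1.75,-0.3,1,0,0]]}}

```text
clock: 29.5
position: [0.4559, 0.0204, 0.2317]
ee_rot: [0.648, 1.473, -0.65]
force: [-5.3, -5.7, 6.9]
width: 0.001
```

```bash
python3 lf.py
```

```text
t 29.5 p [0.4559 0.0204 0.2317] z-az -47.6 down [-0.001 -0.001 -1.   ] F [-5.35 -5.67  6.91] Ftool [-6.9  -7.78  0.58] T [-1.105e+00  1.167e+00  1.000e-03] w 0.001 q [ 0.27  0.47 -0.55  2.13  0.41  0.65 -1.4 ]
hub in tool yz mm [21.2 97.5] tangential F -7.78 M@TCP/.09 8.56 F*r/.09 8.55
lever~ -19.2 TtoolZ -1.652
```

Emit:
{"method": "arm_command", "body": {"motion": [[0,0,1,-0.2,0.6,0,0]]}}

```text
clock: 29.62
position: [0.4565, 0.0212, 0.2317]
ee_rot: [0.656, 1.47, -0.658]
force: [-6.2, -4.5, 7.0]
width: 0.0
```

```bash
python3 lf.py; python3 lf.py|tail -2
```

```text
t 29.62 p [0.4565 0.0212 0.2317] z-az -48.2 down [-0.001 -0.001 -1.   ] F [-6.18 -4.54  6.97] Ftool [-6.96 -7.65 -0.74] T [-1.097  1.109  0.008] w 0.0 q [ 0.26  0.47 -0.55  2.12  0.4   0.65 -1.41]
hub in tool yz mm [21.2 97.5] tangential F -7.65 M@TCP/.09 8.18 F*r/.09 8.1
lever~ -19.8 TtoolZ -1.604
hub in tool yz mm [21.2 97.5] tangential F -7.65 M@TCP/.09 8.18 F*r/.09 8.1
lever~ -19.8 TtoolZ -1.604
```

Emit:
{"method": "arm_command", "body": {"motion": [[0,0,1.5,-0.2,0.8,0,0]]}}

```text
clock: 29.75
position: [0.4573, 0.0223, 0.2317]
ee_rot: [0.667, 1.467, -0.669]
force: [-5.9, -4.9, 6.9]
width: 0.008
```

```bash
python3 lf.py
```

```text
t 29.75 p [0.4573 0.0223 0.2317] z-az -49.0 down [-0.002 -0.001 -1.   ] F [-5.92 -4.91  6.92] Ftool [-6.91 -7.7  -0.18] T [-1.08   1.273  0.014] w 0.008 q [ 0.26  0.47 -0.55  2.12  0.4   0.65 -1.42]
hub in tool yz mm [21.2 97.5] tangential F -7.7 M@TCP/.09 8.43 F*r/.09 8.28
lever~ -20.6 TtoolZ -1.716
```

Emit:
{"method": "arm_command", "body": {"motion": [[0,0,1.5,-0.2,0.8,0,0]]}}

```text
clock: 29.88
position: [0.4583, 0.0235, 0.2317]
ee_rot: [0.677, 1.464, -0.68]
force: [-6.8, -4.8, 7.3]
width: 0.006
```

```bash
python3 lf.py
```

```text
t 29.88 p [0.4583 0.0235 0.2317] z-az -49.8 down [-0.002 -0.001 -1.   ] F [-6.81 -4.85  7.26] Ftool [-7.24 -8.35 -0.7 ] T [-1.074  1.383  0.017] w 0.006 q [ 0.25  0.47 -0.54  2.12  0.4   0.65 -1.43]
hub in tool yz mm [21.1 97.5] tangential F -8.35 M@TCP/.09 9.05 F*r/.09 8.86
lever~ -21.4 TtoolZ -1.797
```

Emit:
{"method": "arm_command", "body": {"motion": [[0,0,-10,0,0,0,0],[0,0,-20,0,0,0,0],[0,-45,0,0,0,0,0],[0,-45,0,0,0,0,0],[0,0,0,0,0,0,0]]}}

```text
clock: 30.5
position: [0.4365, 0.0039, 0.3244]
ee_rot: [0.68, 1.456, -0.676]
force: [-0.2, -0.6, -0.9]
width: 0.007
```

Emit:
{"method": "arm_command", "body": {"motion": [[0,0,0,0,-10,0,0],[0,0,0,0,-10,0,0],[0,0,0,0,-10,0,0],[0,0,0,0,-10,0,0],[0,0,0,0,-3,0,0]]}}

```text
clock: 31.12
position: [0.4353, 0.0035, 0.3207]
ee_rot: [0.09, 1.57, -0.09]
force: [0.7, 0.2, -0.3]
width: 0.005
```

```bash
python3 -c "
from h import *
s,M=st();to([.6985,-.0604,.3206],M,s['position'])"
```

```text
t 31.12 p [0.4353 0.0035 0.3207] z-az -6.5 down [-0.001  0.    -1.   ] F [ 0.71  0.17 -0.34] Ftool [0.34 0.25 0.68] T [-0.04  -0.109 -0.012] w 0.005 q [ 0.54  0.34 -0.82  2.07  0.33  0.86 -0.59]
shift mm [-2.000e-01 -3.350e+01  2.688e+02]
```

Check the pointer from the same vantage point.

Emit:
{"method": "arm_command", "body": {"motion": [[0,0,-7,54,0,0,0],[0,0,-7,54,0,0,0],[0,0,-7,54,0,0,0],[0,0,-7,54,0,0,0],[0,0,-6,53,0,0,0]]}}

```text
clock: 31.75
position: [0.7003, -0.0625, 0.3202]
ee_rot: [0.092, 1.57, -0.093]
force: [1.0, 0.9, 0.6]
width: 0.002
```

Emit:
{"method": "arm_command", "body": {"motion": [[0,0,0,0,0,0,0],[0,0,0,0,0,0,0]]}}

```text
clock: 32.0
position: [0.6985, -0.0611, 0.3203]
ee_rot: [0.092, 1.571, -0.092]
force: [-0.8, -0.3, 0.1]
width: 0.005
```

```bash
python3 chk.py pics/w6.png; python3 lev.py | grep -E "lever_tip|red|hub"; python3 -c "
from h import *
for c in('top',):
  d=shot(c)
  for t in('saucer','cup','pin'):print(t,[np.round(a['point'],3).tolist() for a in pinpoint(c,t)[:1]])"
```

```text
t 32.0 p [ 0.6985 -0.0611  0.3203] z-az -6.7 down [-0.002  0.    -1.   ] F [-0.78 -0.32  0.1 ] Ftool [-0.1  -0.41 -0.74] T [-0.029 -0.088 -0.008] w 0.005 q [ 0.4   0.73 -0.68  1.42  0.47  1.16 -0.46]
(array([335.8, 229.7]), array([326, 223,  21,  15, 294], dtype=int32), array([ 0.1533, -0.1108]))
crop origin [270 189]
col 313 dark rows 230 236 y+edge z.01 -0.113 y-edge z.038 -0.1114
col 314 dark rows 230 236 y+edge z.01 -0.113 y-edge z.038 -0.1114
col 315 dark rows 226 236 y+edge z.01 -0.1093 y-edge z.038 -0.1114
col 316 dark rows 226 238 y+edge z.01 -0.1093 y-edge z.038 -0.1131
col 317 dark rows 226 238 y+edge z.01 -0.1093 y-edge z.038 -0.1131
col 318 dark rows 226 238 y+edge z.01 -0.1093 y-edge z.038 -0.1132
hub [array([-0.0219, -0.1094,  0.0597])]
pointer [array([ 0.1361, -0.1067,  0.0087])] mark [array([ 0.1423, -0.1107,  0.0073])]
top lever_tip [([0.48, 0.0282, 0.0625], 0.54)]
top hub [([0.5357, -0.0354, 0.0573], 0.61)]
red 182 [ 0.466 -0.036  0.059] [0.539 0.046 0.081] axis az -48.8
scene lever_tip [([0.4796, 0.0271, 0.0625], 0.59)]
scene hub [([0.5376, -0.037, 0.0635], 0.8)]
red 259 [ 0.466 -0.04   0.055] [0.541 0.045 0.077] axis az -49.0
saucer [[0.532, 0.413, 0.002]]
cup [[0.538, 0.414, 0.016]]
pin [[0.54, -0.395, 0.006]]
```

View pics/w6.png

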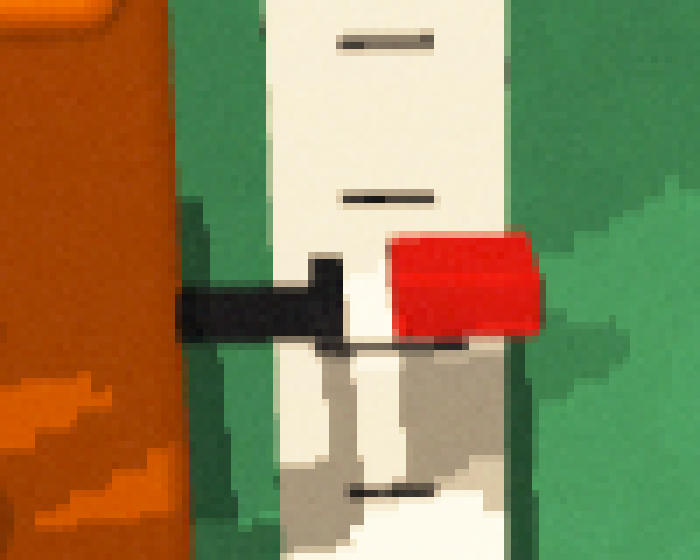

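```bash
python3 -c "
from cell import arm
print(arm.sign_off())"
```

```text
the job is handed in; nothing more can be done
None
```

The rack is clamped with its pointer at the red clip, and the job was handed in at about 33 s of the 72 s allowed. No verdict came back.

**Lever opened:** I pushed it counter-clockwise to about 1.1 rad. It stood at 63° in the camera images.

**Rack moved:** I slid it about 110 mm towards −y by pushing its left wall. A close wrist view showed it roughly 4–5 mm short, so I pushed it on by that much.

**Clamp tightened:** I swung the lever clockwise in small steps. It began to bite at about −0.12 rad, and I stopped at about −0.37 rad.
- The last push was about 8.4 N at the knob, which works out to 8.5–9 N at lever_tip.
- Single force readings scatter by about ±0.7 N.
- The torque reading taken on its own would suggest a somewhat higher force. I relied on the force reading because it matched the stated free-lever and rack friction.

**Last checks:**
- **Pointer:** it is about 0.5 mm from the middle of the red clip in the close view, unchanged by the clamping. The pinpoint network put it about 4 mm off instead, which is within that network's own error.
- **Lever:** it stayed where I left it.
- **Cup, saucer and pin:** they are where they were, within measurement noise.
- **Gripper:** it is clear of everything.

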